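Close a flat-pack shelf rail with its cam lock

ROBOT

A 6-joint arm with a two-finger parallel gripper is mounted at the origin on a cart in front of the work surface, level with it; the furniture and walls round the work are solid. World frame = base frame: x ahead of the robot, y to its left, z up, the work surface at z = 0. Lengths are in m, angles in rad, forces in N, time in s.
With the tool pointing down it reaches from about 0.3 to 0.775 m from the base axis. Payload 14.6 kg.
Tool frame: the origin (TCP) lies on the centre line of the jaws, within the pads' length; the fingertips stand ctrl.tcp_to_tips ahead of it and the grasp point (between the pads) lies 2 mm behind it (ctrl.tcp_to_tips is the distance from the TCP to the fingertips, in m); z points along the fingers, y is the line along which they close (so a half turn about z gives the same grasp; the last joint's range is limited). The gripper opens to 94 mm and grips with 3 to 60 N. Pads are 16 mm wide; open, the fingers measure 119 mm over their backs; the gripper's body (75 mm by 177 mm) begins 78 mm behind the grasp point.
Start: joints at [-1.288, 0.3, 1.521, -0, 1.321, -0.067], TCP at [0.188, -0.517, 0.222] pointing down, gripper open.
Joint ranges: [-3.03, 3.03], [-0.79, 2.21], [0.23, 2.52], [-1.04, 4.18], [0, 3.07], [-2.55, 2.55]. Speed limits (rad/s): [2.22, 2.22, 2.57, 3.14, 3.14, 3.14].

INTERFACE

Orientations are given as [roll, pitch, yaw] about the fixed x, y, z axes, in that order (R = Rz(yaw) Ry(pitch) Rx(roll)).
In Python, from station import telemetry, viewer, hand_in, ctrl gives the robot as it stands.
- The arm moves only by the tool step_arm, never from a script. Its argument "plan" is a list of rows, each an object of numbers: "dx", "dy", "dz": the shift along the tool's x, y, z scaled (see below); "rx", "ry", "rz": the turn, a rotation vector about the tool's x, y, z scaled (see below); "claw": the closure, from 0 (fully open) to 1 (shut). In form: [{"dx": .., "dy": .., "dz": .., "rx": .., "ry": .., "rz": .., "claw": ..}, ...]. A call has 1 to 10 rows; each row shifts and turns the commanded pose from where the row before left it, along the tool's axes as they then stand; what a row does not reach is not made up. The controller multiplies each number of a shift by 0.1 m and each number of a turn by 90 degrees. A row lasts 1/10 s, in which the tool goes at most 50 mm and 8.59 degrees, less where a joint would pass 70% of its speed; a pose out of reach is approached as far as the arm can. A call with a number of a shift or a turn outside -1 to 1 is refused whole. A call with a gripper value outside its range is refused whole. The fingers move at their own pace and stop on an object; "grip_force" is the grip in N (left out, the last holds). Time passes only in rows, so rows that do not move let the fingers close. It gives the time, the measured TCP pose, the force, the opening and the grip force at its end, in the units of the state.
- telemetry.get_obs(): the state, without advancing time (a new reading comes with each control period).
- viewer.camera(name): name is "scene" or "side" or "wrist"; returns a dict with "img" (420x560x3 uint8, red, green, blue), "z_map" (420x560 float32, m along the optical axis (not along the pixel's ray), 0 where there is no reading), "fx", "fy", "cx", "cy" (pixels), "R" (3x3) and "t" (3): a world point X has camera coordinates R X + t; the wrist camera has in their place "tool_from_camera" (4x4, takes a point from camera to tool coordinates, whose origin is the TCP and whose axes are the flange's). Camera axes: x right, y down, z forward; pixel columns grow to the right and rows downward; lengths in m; the calibration is good to about 2 mm. The wrist camera is an equidistant fisheye: a pixel r from the principal point sees the ray r / f radians off the axis. A picture is of the moment at which its call begins: read the wrist's pose just before it.
- hand_in(): hands the job in; it is judged then, once.
Trained networks look in a picture, given as the dict that the camera call returned (one of the last four; its "shot" number tells which), for a name from the list of things; names that differ only in an ending like _2 or _b are one class to them, and where a whole thing is asked for, a point or a joint stands for the part that bears it (a point fixed in the world has none). Each returns a list of dicts, best first, with "score" (0 to 1); they miss things now and then, are a little off and sometimes report something else, mostly with a low value. They report only what shows in the picture. A call takes as long as a camera call.
- viewer.recognise(target, picture): "rect" ([left, top, right, bottom] in pixels, round what is visible of it).
The state is a dict: "time_s": time; "qpos": joint angles; "joint_vel": joint speeds; "tau": joint torques, N m; "ee_pos": TCP position; "eef_rot": TCP orientation; "force": force on the tool from outside, world axes, zero at the start; "moment": the same for the moment, N m; "grip_width": finger opening in m; "grip_force": force on a finger pad.
Only numpy, scipy, OpenCV 4.12 (cv2) and the standard library are available. Lean on these libraries where they do the work, as an engineer would, in place of code of your own. Each camera call takes 0.05 s, during which the arm holds its last target. There are 200 camera calls.

TASK

Push the end rail of the flat-pack shelf gently up against the rubber seal on the board, so that its bolt head sits inside the cam. Then turn the cam clockwise by its square knob, about half a turn, until its hook has drawn the rail hard against the board and the bolt is firmly tight; stop as soon as you feel it tight, do not force it. Leave the things around it where they are.

Things in the scene. Friction and masses are not known exactly. Their poses are not given: they have to be found in the camera images.
- board: Pale wooden board of a flat-pack shelf lying flat and fixed on the worktop, 140 (x) x 220 (y) x 28 mm high; origin at the centre of its underside, z up. The rail closes on its edge face at y = -110 mm. A square pocket with the cam lies in its top, centred at x 0, y -50 mm.
- seal_face (a point): Middle of the outer face of the black rubber seal on the board's edge (board x 0, y -114, z 14 mm), axes as the board's. The seal, two strips left and right of the middle, stands 4 mm proud of the edge and takes about 5 N to press flat; it springs back.
- rail: Pale wooden end rail, 140 (x) x 18 (y) x 50 mm high, axes as the board's, origin under its centre. It slides on two dowels along the board's y only, friction about 1.5 N, and starts 25 to 45 mm off the board. In the board's frame its origin is at y = -123 mm when it touches the seal, -119 mm when hard on the board. Keep contact under 40 N.
- rail_push (a point): Middle of the rail's outer face (rail x 0, y -9, z 30 mm): push here towards the board's +y. From the rail's inner face a steel bolt points to the cam, with a hanging round head 8 mm across. How far the bolt is screwed into the rail differs by 3.5 mm from case to case and cannot be measured.
- cam: Aluminium cam disc, 59 mm across, in the board's pocket, turning about its own upright z axis; origin on the axis, level with the board's top (28 mm over the worktop), 60 mm from the board's edge. Open: its axes are parallel to the board's (it starts 0 to 0.15 rad clockwise of that). It turns clockwise seen from above, 3.7 rad stop to stop; it stays where left.
- knob (a point): Grip point on the cam's axis, 22 mm above its origin (50 mm over the worktop), axes as the cam's. The knob is a black rubber-sleeved square block, 24 x 24 mm, sides along the cam's x and y, from 34 to 62 mm over the worktop, a small lug at the foot of its -y side. The sleeve twists 0.4 rad per N m. Torque to turn: about 0.1 N m at first, up to 0.18 while the rail is drawn home.
- hook (a point): Centre of the cam's spiral hook, 12 mm below the cam's origin. The bolt head enters only while the cam is open (under 0.2 rad); the hook catches it only if the rail's gap to the board is under 5 mm. Rail home: at 1.8 to 2.8 rad, unseen. From there per rad of turn the bolt pull rises 55 N, the torque 0.5 N m. Tight: pull over 10 N, best 20 N at about 0.26 N m; over 32 N breaks it.
- teaspoon: Steel teaspoon, 130 x 27 x 11 mm, lying on the far half of the board; bystander.
- note_block: Note block, 150 x 101 x 10 mm, lying left of the board, partly under the plant; bystander.
- scissors: Kitchen scissors, 206 x 84 x 11 mm, lying on the right; bystander.
- garlic: Garlic bulb, 53 mm, on the right; bystander.
- salt_shaker: Salt shaker, 90 mm high, behind; bystander.
- spice_jar_a: Spice jar with dark lid, 105 mm high, behind; bystander.
- spice_jar_b: Spice jar with black lid, 105 mm high, behind; bystander.

How it is judged:
On the way, in this order (a step that is already met when the one before it is completed fails the run):
1. the rail is pushed up to the seal (gap to the board under 5 mm) while the cam is still open (y of rail in the frame of board above -0.124 m and angle between the x axis of cam and the x axis of board, either way round below 0.35 rad), for 0.1 s.
2. the cam's hook pulls the bolt with more than 10 N and the rail is home (gap under 1.2 mm) (y of rail in the frame of board above -0.1202 m and contact force between rail and cam above 10 N), for 0.2 s.
At the end, for the whole second after the job is handed in: the rail is hard against the board (gap under 1.2 mm), held there by the cam's hook with a bolt pull of more than 10 N, and the cam is at rest (all of step 2 and angular speed of cam below 0.1 rad/s); the robot touches nothing.
It fails at once if the bolt is pulled or jammed with more than 32 N between cam and bolt (contact force between rail and cam above 32 N).
It fails at once if the rail is shoved by the fingers with more than 40 N (contact force between the fingers and rail above 40 N).
It fails at once if a bystander is moved by more than 30 mm (distance of any of teaspoon, note_block, garlic, salt_shaker, spice_jar_a, spice_jar_b from where it was at the start of the episode above 0.03 m).
It also fails if it takes over 64 s, if anything falls off the work surface, if the arm or the gripper's body presses on something with over 40 N, if the wrist force passes 120 N, or if a joint passes its speed limit or range.

## Working session

There is one attempt and no reset: what is moved stays moved. The work goes in short steps, Python scripts to look and compute and a tool call to move; the robot and the scene stay as the last step left them, time stands still between calls to the robot, and variables do not carry over. Pictures are saved under pics/ and viewed, at most 10 in all, crops included, and the job is handed in when it is done.

Besides the shell and the picture viewer there is one more tool, called after "Call:" as name(argument=value, ...) on one line, values as JSON. step_arm: Moves the arm, as the interface text tells. Shifts and turns lie within -1 to 1; 1 stands for 0.1 m of shift or 90 degrees of turn. Its arguments: {"type":"object","properties":{"plan":{"type":"array"},"grip_force":{"type":"number"}},"required":["plan"]}

```bash
mkdir -p pics; cat > h.py <<'E'
import numpy as np, cv2
from station import telemetry, viewer, hand_in, ctrl
def pts(c):
    z=c["z_map"]; v,u=np.mgrid[:z.shape[0],:z.shape[1]]
    P=np.stack([(u-c["cx"])/c["fx"]*z,(v-c["cy"])/c["fy"]*z,z],-1)
    return (P-c["t"])@np.asarray(c["R"])   # R^T(P-t)
def save(c,n): cv2.imwrite(f"pics/{n}.png",c["img"][:,:,::-1])
def st():
    o=telemetry.get_obs()
    for k in("time_s","qpos","ee_pos","eef_rot","force","moment","grip_width"):print(k,np.round(o[k],4))
E
python3 - <<'E'
from h import *
st(); print(ctrl.tcp_to_tips)
ims=[]
for n in("scene","side"):
    c=viewer.camera(n); P=pts(c); save(c,n)
    for k in("board","rail","cam","knob"):
        for d in viewer.recognise(k,c)[:2]:
            l,t,r,b=[int(x) for x in d["rect"]]
            print(n,k,round(d["score"],2),[l,t,r,b],np.round(P[(t+b)//2,(l+r)//2],3))
    np.savez(n,P=P,img=c["img"])
    ims.append(c["img"])
E
```

```text
time_s 0.0
qpos [-1.2876  0.3005  1.5216 -0.      1.3207 -0.0666]
ee_pos [ 0.1884 -0.5165  0.2219]
eef_rot [-3.1404e+00 -1.0000e-04  3.4980e-01]
force [ 0.2806 -0.9504 -0.036 ]
moment [ 0.0383 -0.0027 -0.0095]
grip_width 0.094
0.017
scene board 0.77 [206, 206, 299, 285] [0.469 0.091 0.01 ]
scene rail 0.8 [267, 209, 294, 242] [ 0.501 -0.027  0.01 ]
scene cam 0.57 [252, 234, 268, 249] [0.449 0.072 0.041]
scene knob 0.65 [250, 234, 265, 251] [0.449 0.082 0.041]
side board 0.61 [221, 182, 284, 235] [0.47  0.06  0.054]
side rail 0.89 [258, 212, 283, 237] [ 0.478 -0.035  0.049]
side cam 0.42 [239, 203, 257, 219] [0.452 0.06  0.05 ]
side knob 0.49 [244, 203, 256, 220] [0.46  0.06  0.045]
```

View pics/scene.png

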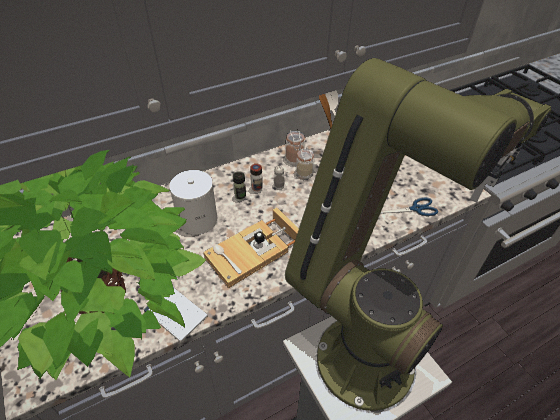

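View pics/side.png

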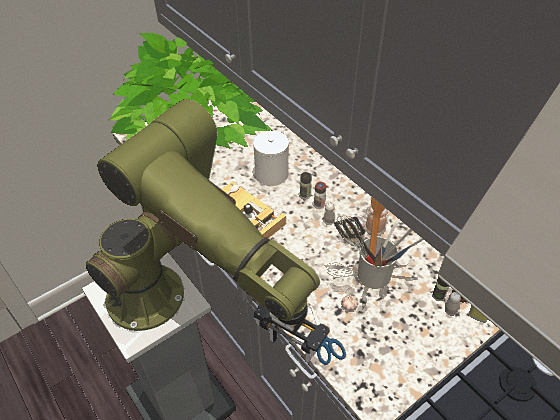

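The scene view shows the board at about (250,245), the black knob at (259,238) and the rail at (285,222). In the side view the arm partly covers the board. I'll fit the top faces from depth.

```bash
python3 - <<'E'
from h import *
for n,boxb in(("scene",(200,200,305,290)),("side",(215,178,290,242))):
    d=np.load(n+".npz");P=d["P"];l,t,r,b=boxb
    M=np.zeros(P.shape[:2],bool);M[t:b,l:r]=1
    hsv=cv2.cvtColor(d["img"],cv2.COLOR_RGB2HSV)
    wood=(hsv[...,1]>90)&(hsv[...,0]>8)&(hsv[...,0]<28)&M
    for nm,m in(("board",wood&(abs(P[...,2]-.028)<.005)),("railtop",wood&(abs(P[...,2]-.05)<.006)),("knob",M&(P[...,2]>.053)&(P[...,2]<.075))):
        q=P[m]
        if len(q)<4: print(n,nm,len(q));continue
        print(n,nm,len(q),cv2.minAreaRect((q[:,:2]*1000).astype(np.float32)),np.round(np.median(q,0),3))
E
```

```text
scene board 1944 ((454.0870056152344, 98.67535400390625), (143.56277465820312, 266.9677734375), 8.659093856811523) [0.44  0.137 0.029]
scene railtop 171 ((481.5484313964844, -36.51026916503906), (123.32160186767578, 20.510608673095703), 7.549618244171143) [ 0.484 -0.035  0.05 ]
scene knob 166 ((519.14111328125, 77.36764526367188), (306.1241149902344, 134.28570556640625), 59.84251022338867) [0.594 0.144 0.062]
side board 506 ((478.9112854003906, 91.97428894042969), (108.74312591552734, 291.5292053222656), 4.283868312835693) [0.488 0.116 0.028]
side railtop 134 ((495.8920593261719, -14.031158447265625), (120.19544982910156, 101.8076400756836), 69.244384765625) [ 0.484 -0.04   0.05 ]
side knob 81 ((492.568359375, 11.434249877929688), (137.66775512695312, 107.11834716796875), 84.19402313232422) [0.463 0.06  0.059]
```

```bash
python3 - <<'E'
from h import *
P=np.load("side.npz")["P"]
for u,v in((375,265),(350,232),(376,205),(395,250),(330,215),(319,190)): print(u,v,np.round(P[v,u],3))
E
```

```text
375 265 [ 0.577 -0.434  0.156]
350 232 [ 0.566 -0.327  0.217]
376 205 [ 0.688 -0.309  0.241]
395 250 [ 0.692 -0.412  0.117]
330 215 [ 0.667 -0.135  0.054]
319 190 [ 0.691 -0.044  0.09 ]
```

Call:
step_arm(plan=[{"dx": 0.42, "dy": -0.28}, {"dx": 0.42, "dy": -0.28}, {"dx": 0.42, "dy": -0.28}, {"dx": 0.42, "dy": -0.28}])

```text
$.plan[0]: bad value
```

Call:
step_arm(plan=[{"dx": 0.42, "dy": -0.28, "dz": 0, "rx": 0, "ry": 0, "rz": 0, "claw": 0}, {"dx": 0.42, "dy": -0.28, "dz": 0, "rx": 0, "ry": 0, "rz": 0, "claw": 0}, {"dx": 0.42, "dy": -0.28, "dz": 0, "rx": 0, "ry": 0, "rz": 0, "claw": 0}, {"dx": 0.42, "dy": -0.28, "dz": 0, "rx": 0, "ry": 0, "rz": 0, "claw": 0}, {"dx": 0.42, "dy": -0.28, "dz": 0, "rx": 0, "ry": 0, "rz": 0, "claw": 0}, {"dx": 0.42, "dy": -0.28, "dz": 0, "rx": 0, "ry": 0, "rz": 0, "claw": 0}, {"dx": 0.42, "dy": -0.28, "dz": 0, "rx": 0, "ry": 0, "rz": 0, "claw": 0}, {"dx": 0.42, "dy": -0.28, "dz": 0, "rx": 0, "ry": 0, "rz": 0, "claw": 0}, {"dx": 0.42, "dy": -0.28, "dz": 0, "rx": 0, "ry": 0, "rz": 0, "claw": 0}, {"dx": 0.42, "dy": -0.28, "dz": 0, "rx": 0, "ry": 0, "rz": 0, "claw": 0}])

```text
time_s: 1.5
ee_pos: [0.4852, -0.1116, 0.2227]
eef_rot: [3.141, -0.0, 0.35]
force: [1.5, -0.6, -0.1]
grip_width: 0.0942
grip_force: 0.0
```

Call:
step_arm(plan=[{"dx": 0, "dy": 0, "dz": 0, "rx": 0, "ry": 0, "rz": -0.0936, "claw": 1}, {"dx": 0, "dy": 0, "dz": 0, "rx": 0, "ry": 0, "rz": -0.0936, "claw": 1}, {"dx": 0, "dy": 0, "dz": 0, "rx": 0, "ry": 0, "rz": -0.0936, "claw": 1}, {"dx": 0, "dy": 0, "dz": 0, "rx": 0, "ry": 0, "rz": -0.0936, "claw": 1}, {"dx": 0, "dy": 0, "dz": 0, "rx": 0, "ry": 0, "rz": -0.0936, "claw": 1}, {"dx": 0, "dy": 0, "dz": 0, "rx": 0, "ry": 0, "rz": -0.0936, "claw": 1}, {"dx": 0, "dy": 0, "dz": 0, "rx": 0, "ry": 0, "rz": -0.0936, "claw": 1}, {"dx": 0, "dy": 0, "dz": 0, "rx": 0, "ry": 0, "rz": -0.0936, "claw": 1}, {"dx": 0, "dy": 0, "dz": 0, "rx": 0, "ry": 0, "rz": -0.0936, "claw": 1}, {"dx": 0, "dy": 0, "dz": 0, "rx": 0, "ry": 0, "rz": -0.0936, "claw": 1}])

```text
time_s: 2.5
ee_pos: [0.4843, -0.1135, 0.2225]
eef_rot: [3.142, 0.0, 1.826]
force: [-0.4, 0.6, 0.1]
grip_width: 0.0174
grip_force: 0.0
```

Call:
step_arm(plan=[{"dx": 0, "dy": 0, "dz": 0, "rx": 0, "ry": 0, "rz": -0.0936, "claw": 1}, {"dx": 0, "dy": 0, "dz": 0, "rx": 0, "ry": 0, "rz": -0.0936, "claw": 1}, {"dx": 0, "dy": 0, "dz": 0, "rx": 0, "ry": 0, "rz": -0.0936, "claw": 1}, {"dx": 0, "dy": 0, "dz": 0, "rx": 0, "ry": 0, "rz": -0.0936, "claw": 1}, {"dx": 0, "dy": 0, "dz": 0, "rx": 0, "ry": 0, "rz": -0.0936, "claw": 1}, {"dx": 0, "dy": 0, "dz": 0, "rx": 0, "ry": 0, "rz": -0.0936, "claw": 1}, {"dx": 0, "dy": 0, "dz": 0, "rx": 0, "ry": 0, "rz": -0.0936, "claw": 1}, {"dx": 0, "dy": 0, "dz": 0, "rx": 0, "ry": 0, "rz": -0.0936, "claw": 1}, {"dx": 0, "dy": 0, "dz": 0, "rx": 0, "ry": 0, "rz": -0.0936, "claw": 1}, {"dx": 0, "dy": 0, "dz": 0, "rx": 0, "ry": 0, "rz": -0.0936, "claw": 1}])

```text
time_s: 3.5
ee_pos: [0.4843, -0.1135, 0.2225]
eef_rot: [3.142, 0.0, -2.987]
force: [0.1, -0.2, 0.3]
grip_width: 0.0005
grip_force: 0.0
```

```bash
cat >> h.py <<'E'
from scipy.spatial.transform import Rotation as Ro
def wpts(c,o):
    z=c["z_map"]; v,u=np.mgrid[:z.shape[0],:z.shape[1]]
    a=(u-c["cx"])/c["fx"]; b=(v-c["cy"])/c["fy"]; th=np.hypot(a,b)+1e-9
    k=np.tan(th)/th*z; k[th>1.4]=0
    T=np.asarray(c["tool_from_camera"])
    P=np.stack([a*k,b*k,z*(k!=0)],-1)@T[:3,:3].T+T[:3,3]
    P=P@Ro.from_euler("xyz",o["eef_rot"]).as_matrix().T+np.asarray(o["ee_pos"])
    P[z==0]=np.nan
    return P
E
python3 - <<'E'
from h import *
st();o=telemetry.get_obs();c=viewer.camera("wrist");save(c,"w1");P=wpts(c,o)
print(np.round(c["tool_from_camera"],3))
for k in("rail","cam","knob","board"):
    for d in viewer.recognise(k,c)[:2]:
        l,t,r,b=[int(x) for x in d["rect"]];print(k,round(d["score"],2),[l,t,r,b],np.round(P[(t+b)//2,(l+r)//2],3))
np.savez("w1",P=P,img=c["img"])
E
```

```text
time_s 3.5
qpos [-0.304   0.1825  1.6666  0.      1.2925 -2.0296]
ee_pos [ 0.4843 -0.1135  0.2225]
eef_rot [ 3.1416  0.     -2.9868]
force [ 0.0616 -0.2238  0.3408]
moment [ 0.0735 -0.1604 -0.0016]
grip_width 0.0005
[[ 0.    -0.959 -0.285  0.083]
 [ 1.     0.001 -0.001  0.   ]
 [ 0.001 -0.285  0.959 -0.162]
 [ 0.     0.     0.     1.   ]]
rail 0.81 [328, 131, 392, 258] [ 0.474 -0.019  0.027]
cam 0.86 [406, 170, 454, 213] [0.452 0.059 0.047]
knob 0.68 [404, 171, 451, 215] [0.456 0.059 0.04 ]
board 0.78 [329, 135, 530, 258] [0.458 0.059 0.046]
```

View pics/w1.png

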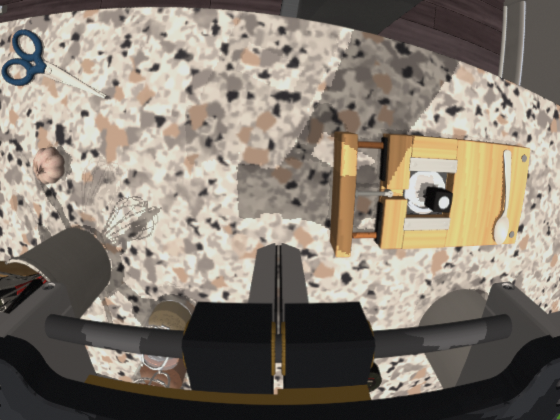

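The wrist view shows the rail at columns 333–357, the board from 380 to 530 and the knob at about (437,198). I'll fit them precisely here.

```bash
python3 - <<'E'
from h import *
d=np.load("w1.npz");P=d["P"];hsv=cv2.cvtColor(d["img"],cv2.COLOR_RGB2HSV)
v,u=np.mgrid[:420,:560];M=(u>320)&(u<540)&(v>120)&(v<270)
wood=(hsv[...,1]>90)&(hsv[...,0]>8)&(hsv[...,0]<28)&M
Z=P[...,2]
def rect(q,nm):
    print(nm,len(q),np.round(cv2.minAreaRect((q[:,:2]*1000).astype(np.float32)),1) if 0 else [np.round(x,1) for x in cv2.minAreaRect((q[:,:2]*1000).astype(np.float32))],np.round(np.median(q,0),4))
big=lambda m:(lambda n,l,s,c: l==1+np.argmax(s[1:,4]))(*cv2.connectedComponentsWithStats(m.astype(np.uint8)))
rect(P[big((abs(Z-.05)<.004)&M&(u<365))],"railtop")
q=P[big((abs(Z-.028)<.003)&M&(u>365)&wood)];rect(q,"board")
rect(P[big((Z>.058)&(Z<.068)&M&(u>400))],"knobtop")
m=big((Z>.04)&(Z<.07)&M&(u>400)&(u<470));rect(P[m],"knobside")
for z0 in(.03,.034,.038,.042,.046,.05,.054,.058,.062):
    m=(abs(Z-z0)<.002)&(u>405)&(u<465)&(v>165)&(v<220)
    if m.sum(): print(z0,m.sum(),np.round(P[m].min(0),3),np.round(P[m].max(0),3))
im=cv2.resize(d["img"][150:240,385:485],None,fx=6,fy=6,interpolation=cv2.INTER_CUBIC)
cv2.imwrite("pics/w1k.png",im[:,:,::-1])
E
```

```text
railtop 2000 [array([476. , -39.7]), array([138.1,  18.6]), np.float64(9.1)] [ 0.4708 -0.0407  0.0501]
board 10374 [array([451.8, 119.8]), array([140.3, 220.9]), np.float64(8.9)] [0.4437 0.1197 0.028 ]
knobtop 385 [array([459.2,  70.7]), array([23.8, 25.6]), np.float64(5.6)] [0.4585 0.0689 0.0619]
knobside 573 [array([459.1,  69.5]), array([24.2, 28. ]), np.float64(5.2)] [0.4581 0.0652 0.0613]
0.03 663 [0.415 0.029 0.028] [0.494 0.13  0.031]
0.034 2 [0.451 0.058 0.034] [0.456 0.059 0.035]
0.038 45 [0.446 0.056 0.036] [0.471 0.079 0.04 ]
0.042 41 [0.446 0.056 0.04 ] [0.471 0.08  0.044]
0.046 32 [0.446 0.058 0.044] [0.47  0.078 0.048]
0.05 49 [0.446 0.058 0.048] [0.471 0.079 0.052]
0.054 46 [0.447 0.058 0.052] [0.471 0.077 0.056]
0.058 46 [0.446 0.057 0.056] [0.471 0.081 0.06 ]
0.062 359 [0.446 0.058 0.06 ] [0.472 0.083 0.064]
```

View pics/w1k.png

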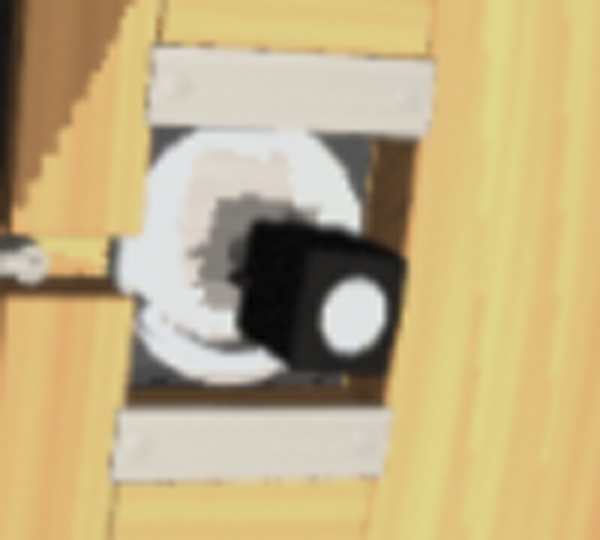

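Fit results:
- **Board:** yaw 0.155 rad, centre (0.4518, 0.1198).
- **Knob:** (0.4594, 0.0706), turned about 0.06 rad clockwise.
- **Rail:** about 38 mm short of the seal.

All of this agrees with the given sizes, so I'll lower behind the rail and push.

Call:
step_arm(plan=[{"dx": -0.03, "dy": 0, "dz": 0.48, "rx": 0, "ry": 0, "rz": 0, "claw": 1}, {"dx": 0, "dy": 0, "dz": 0.48, "rx": 0, "ry": 0, "rz": 0, "claw": 1}, {"dx": 0, "dy": 0, "dz": 0.48, "rx": 0, "ry": 0, "rz": 0, "claw": 1}, {"dx": 0, "dy": 0, "dz": 0.48, "rx": 0, "ry": 0, "rz": 0, "claw": 1}, {"dx": 0, "dy": 0.2, "dz": 0, "rx": 0, "ry": 0, "rz": 0, "claw": 1}, {"dx": 0, "dy": 0.2, "dz": 0, "rx": 0, "ry": 0, "rz": 0, "claw": 1}, {"dx": 0, "dy": 0.03, "dz": 0, "rx": 0, "ry": 0, "rz": 0, "claw": 1}, {"dx": 0, "dy": 0, "dz": 0, "rx": 0, "ry": 0, "rz": 0, "claw": 1}])

```text
time_s: 4.55
ee_pos: [0.4812, -0.0705, 0.0307]
eef_rot: [-3.141, 0.001, -2.994]
force: [-0.1, -0.4, 0.1]
grip_width: 0.0005
grip_force: 0.0
```

Call:
step_arm(plan=[{"dx": 0, "dy": 0.03, "dz": 0, "rx": 0, "ry": 0, "rz": 0, "claw": 1}, {"dx": 0, "dy": 0.03, "dz": 0, "rx": 0, "ry": 0, "rz": 0, "claw": 1}, {"dx": 0, "dy": 0.03, "dz": 0, "rx": 0, "ry": 0, "rz": 0, "claw": 1}, {"dx": 0, "dy": 0.03, "dz": 0, "rx": 0, "ry": 0, "rz": 0, "claw": 1}, {"dx": 0, "dy": 0.03, "dz": 0, "rx": 0, "ry": 0, "rz": 0, "claw": 1}, {"dx": 0, "dy": 0.03, "dz": 0, "rx": 0, "ry": 0, "rz": 0, "claw": 1}, {"dx": 0, "dy": 0.03, "dz": 0, "rx": 0, "ry": 0, "rz": 0, "claw": 1}, {"dx": 0, "dy": 0.03, "dz": 0, "rx": 0, "ry": 0, "rz": 0, "claw": 1}])

```text
time_s: 5.35
ee_pos: [0.4773, -0.0466, 0.0305]
eef_rot: [-3.142, 0.0, -2.993]
force: [-0.4, -1.3, 1.2]
grip_width: 0.0004
grip_force: 0.8
```

Call:
step_arm(plan=[{"dx": 0, "dy": 0.03, "dz": 0, "rx": 0, "ry": 0, "rz": 0, "claw": 1}, {"dx": 0, "dy": 0.03, "dz": 0, "rx": 0, "ry": 0, "rz": 0, "claw": 1}, {"dx": 0, "dy": 0.03, "dz": 0, "rx": 0, "ry": 0, "rz": 0, "claw": 1}, {"dx": 0, "dy": 0.03, "dz": 0, "rx": 0, "ry": 0, "rz": 0, "claw": 1}, {"dx": 0, "dy": 0.03, "dz": 0, "rx": 0, "ry": 0, "rz": 0, "claw": 1}, {"dx": 0, "dy": 0.03, "dz": 0, "rx": 0, "ry": 0, "rz": 0, "claw": 1}, {"dx": 0, "dy": 0.03, "dz": 0, "rx": 0, "ry": 0, "rz": 0, "claw": 1}, {"dx": 0, "dy": 0, "dz": 0, "rx": 0, "ry": 0, "rz": 0, "claw": 1}])

```text
time_s: 6.15
ee_pos: [0.4741, -0.0256, 0.0304]
eef_rot: [3.141, -0.0, -2.993]
force: [-0.3, -0.2, -0.9]
grip_width: 0.0001
grip_force: 0.0
```

Call:
step_arm(plan=[{"dx": 0, "dy": 0.01, "dz": 0, "rx": 0, "ry": 0, "rz": 0, "claw": 1}, {"dx": 0, "dy": 0.01, "dz": 0, "rx": 0, "ry": 0, "rz": 0, "claw": 1}, {"dx": 0, "dy": 0, "dz": 0, "rx": 0, "ry": 0, "rz": 0, "claw": 1}])

```text
time_s: 6.45
ee_pos: [0.4739, -0.0241, 0.0304]
eef_rot: [3.142, -0.0, -2.993]
force: [-0.8, 0.5, 0.3]
grip_width: 0.0007
grip_force: 0.1
```

Call:
step_arm(plan=[{"dx": 0, "dy": 0.01, "dz": 0, "rx": 0, "ry": 0, "rz": 0, "claw": 1}, {"dx": 0, "dy": 0, "dz": 0, "rx": 0, "ry": 0, "rz": 0, "claw": 1}])

```text
time_s: 6.65
ee_pos: [0.4737, -0.0231, 0.0304]
eef_rot: [3.142, -0.0, -2.993]
force: [1.1, -0.5, -0.6]
grip_width: 0.0002
grip_force: 0.3
```

```bash
cat > r.py <<'E'
from h import *
import sys
o=telemetry.get_obs();c=viewer.camera("wrist");save(c,sys.argv[1]);P=wpts(c,o);np.savez("w2",P=P,img=c["img"])
e=np.array([[np.cos(.155),np.sin(.155)],[-np.sin(.155),np.cos(.155)]])
Q=(P[...,:2]-[.4518,.1198])@e.T
Z=P[...,2]
hsv=cv2.cvtColor(c["img"],cv2.COLOR_RGB2HSV)
wood=(hsv[...,1]>90)&(hsv[...,0]>8)&(hsv[...,0]<28)
m=(abs(Z-.05)<.004)&(abs(Q[...,0])<.072)&(abs(Q[...,1]+.13)<.04)
print("rail top y pct",np.round(np.percentile(Q[m][:,1],[2,50,98]),4),m.sum())
m=(abs(Z-.028)<.003)&(abs(Q[...,0])<.07)&wood&(Q[...,1]>-.13)
print("board y",np.round(np.percentile(Q[m][:,1],[1,99]),4),"x",np.round(np.percentile(Q[m][:,0],[1,99]),4))
m=(Z>.056)&(Z<.066)&(abs(Q[...,0])<.025)&(abs(Q[...,1]+.05)<.025)
if m.sum()>20: print("knob",cv2.minAreaRect((P[m][:,:2]*1000).astype(np.float32)))
E
python3 r.py w2
```

```text
rail top y pct [-0.1487 -0.1238 -0.1145] 6182
board y [-0.1087  0.0672] x [-0.0694  0.0445]
knob ((458.954833984375, 70.27100372314453), (24.478515625, 24.938358306884766), 5.453261852264404)
```

View pics/w2.png

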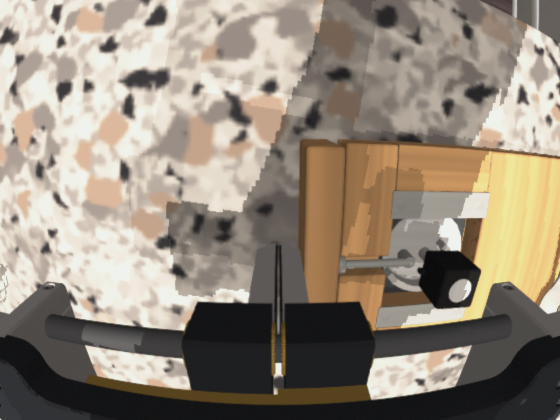

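The rail is now within about 0.5 mm of the seal, with its inner edge at column 343 and the bolt head in the cam. I'll press gently a little further.

Call:
step_arm(plan=[{"dx": 0, "dy": 0.01, "dz": 0, "rx": 0, "ry": 0, "rz": 0, "claw": 1}, {"dx": 0, "dy": 0.01, "dz": 0, "rx": 0, "ry": 0, "rz": 0, "claw": 1}, {"dx": 0, "dy": 0, "dz": 0, "rx": 0, "ry": 0, "rz": 0, "claw": 1}, {"dx": 0, "dy": 0, "dz": 0, "rx": 0, "ry": 0, "rz": 0, "claw": 1}])

```text
time_s: 7.1
ee_pos: [0.4734, -0.0211, 0.0304]
eef_rot: [3.141, -0.0, -2.993]
force: [-0.2, -1.3, -0.9]
grip_width: 0.0003
grip_force: 0.6
```

```bash
python3 r.py w3; python3 -c "
from h import *
for i in range(6): print(np.round(telemetry.get_obs()['force'],2)); viewer.camera('wrist')"
```

```text
rail top y pct [-0.1467 -0.1217 -0.1125] 6159
board y [-0.107   0.0687] x [-0.0695  0.0446]
knob ((458.9284973144531, 70.7408218383789), (24.660158157348633, 25.317487716674805), 5.3822526931762695)
[ 0.29 -1.74  0.12]
[-1.03  0.04 -0.41]
[ 0.14 -1.23 -0.19]
[-0.59 -1.22 -1.37]
[ 0.23 -0.38 -0.18]
[-1.06 -0.61  0.54]
```

Call:
step_arm(plan=[{"dx": 0, "dy": 0.01, "dz": 0, "rx": 0, "ry": 0, "rz": 0, "claw": 1}, {"dx": 0, "dy": 0, "dz": 0, "rx": 0, "ry": 0, "rz": 0, "claw": 1}, {"dx": 0, "dy": 0, "dz": 0, "rx": 0, "ry": 0, "rz": 0, "claw": 1}])

```text
time_s: 7.75
ee_pos: [0.4733, -0.0202, 0.0305]
eef_rot: [-3.141, 0.0, -2.993]
force: [-0.1, -3.2, -0.2]
grip_width: 0.0005
grip_force: 1.6
```

```bash
python3 -c "
from h import *
a=[]
for i in range(8): a.append(telemetry.get_obs()['force']); viewer.camera('wrist')
print(np.mean(a,0),telemetry.get_obs()['ee_pos'])"
```

```text
[ 0.04335057 -3.86092062 -0.49409472] [ 0.4733081  -0.02021613  0.03046233]
```

Call:
step_arm(plan=[{"dx": 0, "dy": -0.15, "dz": 0, "rx": 0, "ry": 0, "rz": 0, "claw": 1}, {"dx": 0, "dy": 0, "dz": -0.45, "rx": 0, "ry": 0, "rz": 0, "claw": 1}, {"dx": 0, "dy": 0, "dz": -0.45, "rx": 0, "ry": 0, "rz": 0, "claw": 0.47}, {"dx": 0, "dy": 0.35, "dz": 0, "rx": 0, "ry": 0, "rz": 0.033, "claw": 0.47}, {"dx": 0, "dy": 0.35, "dz": 0, "rx": 0, "ry": 0, "rz": 0, "claw": 0.47}, {"dx": 0, "dy": 0.36, "dz": 0, "rx": 0, "ry": 0, "rz": 0, "claw": 0.47}, {"dx": 0, "dy": 0, "dz": 0, "rx": 0, "ry": 0, "rz": 0, "claw": 0.47}])

```text
time_s: 8.85
ee_pos: [0.4629, 0.0734, 0.1206]
eef_rot: [3.141, 0.0, -3.042]
force: [0.7, 0.0, -0.2]
grip_width: 0.0367
grip_force: 0.0
```

```bash
python3 r.py w4; python3 -c "
from h import *
st()"
```

```text
rail top y pct [-0.1298 -0.1207 -0.1126] 3655
board y [-0.1124  0.1077] x [-0.0691  0.0675]
knob ((458.8853454589844, 70.59335327148438), (24.305885314941406, 24.062782287597656), 6.07850456237793)
time_s 8.9
qpos [ 7.5500e-02  2.3850e-01  1.8560e+00  5.0000e-04  1.0469e+00 -1.5954e+00]
ee_pos [0.4632 0.0719 0.1205]
eef_rot [ 3.1411e+00  1.0000e-04 -3.0417e+00]
force [-0.8141  0.1589 -0.746 ]
moment [ 0.0971 -0.1533  0.0287]
grip_width 0.0415
```

View pics/w4.png

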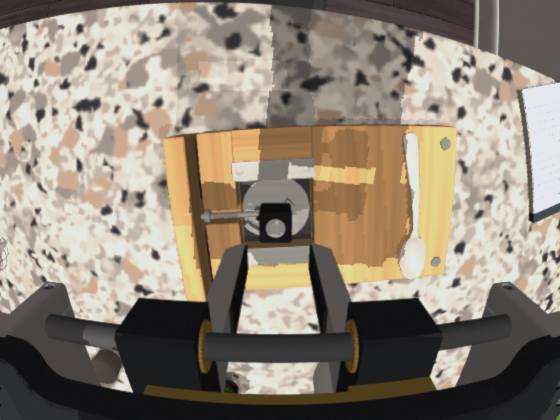

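The knob sits at (275,225), between the open fingers and 4 mm off along tool x. The rail gap is about 2 mm. Next I correct the offset, descend and grip.

Call:
step_arm(plan=[{"dx": 0.043, "dy": -0.009, "dz": 0, "rx": 0, "ry": 0, "rz": 0, "claw": 0.47}, {"dx": 0, "dy": 0, "dz": 0.2, "rx": 0, "ry": 0, "rz": 0, "claw": 0.47}, {"dx": 0, "dy": 0, "dz": 0.2, "rx": 0, "ry": 0, "rz": 0, "claw": 0.47}, {"dx": 0, "dy": 0, "dz": 0.1, "rx": 0, "ry": 0, "rz": 0, "claw": 0.47}, {"dx": 0, "dy": 0, "dz": 0.095, "rx": 0, "ry": 0, "rz": 0, "claw": 0.47}, {"dx": 0, "dy": 0, "dz": 0, "rx": 0, "ry": 0, "rz": 0, "claw": 0.47}])

```text
time_s: 9.5
ee_pos: [0.4589, 0.0685, 0.0602]
eef_rot: [3.141, -0.001, -3.045]
force: [0.3, 0.5, -0.1]
grip_width: 0.0499
grip_force: 0.0
```

Call:
step_arm(plan=[{"dx": 0, "dy": 0, "dz": 0, "rx": 0, "ry": 0, "rz": 0, "claw": 0.8}, {"dx": 0, "dy": 0, "dz": 0, "rx": 0, "ry": 0, "rz": 0, "claw": 0.8}, {"dx": 0, "dy": 0, "dz": 0, "rx": 0, "ry": 0, "rz": 0, "claw": 0.8}, {"dx": 0, "dy": 0, "dz": 0, "rx": 0, "ry": 0, "rz": 0, "claw": 0.8}, {"dx": 0, "dy": 0, "dz": 0, "rx": 0, "ry": 0, "rz": 0, "claw": 0.8}, {"dx": 0, "dy": 0, "dz": 0, "rx": 0, "ry": 0, "rz": 0, "claw": 0.8}], grip_force=30)

```text
time_s: 10.1
ee_pos: [0.4595, 0.0704, 0.0616]
eef_rot: [3.139, 0.001, -3.045]
force: [-1.7, 14.2, 4.6]
grip_width: 0.0236
grip_force: 29.9
```

```bash
cat > m.py <<'E'
from h import *
a=[];b=[]
for i in range(8):
    o=telemetry.get_obs();a.append(o["moment"]);b.append(o["force"]);viewer.camera("wrist")
e=np.array(o["eef_rot"]);print("M",np.round(np.mean(a,0),4),"sd",np.round(np.std(a,0)[2],4),"F",np.round(np.mean(b,0),2),"yaw",e.round(4),"tcp",np.round(o["ee_pos"],4),"w",o["grip_width"],"q6",o["qpos"][5],"t",o["time_s"])
E
python3 m.py
```

```text
M [2.6496 0.1969 0.0075] sd 0.021 F [-1.55 13.92  4.46] yaw [ 3.1393e+00  1.3000e-03 -3.0447e+00] tcp [0.4595 0.0704 0.0616] w 0.02360756764658075 q6 -1.5975116327022634 t 10.45
```

Call:
step_arm(plan=[{"dx": 0.002, "dy": 0.019, "dz": -0.008, "rx": 0, "ry": 0, "rz": 0, "claw": 0.8}, {"dx": 0, "dy": 0, "dz": 0, "rx": 0, "ry": 0, "rz": 0, "claw": 0.8}, {"dx": 0, "dy": 0, "dz": 0, "rx": 0, "ry": 0, "rz": 0, "claw": 0.8}], grip_force=40)

```text
time_s: 10.8
ee_pos: [0.4593, 0.0708, 0.0618]
eef_rot: [-3.141, 0.001, -3.045]
force: [5.5, 0.1, -5.6]
grip_width: 0.0236
grip_force: 39.9
```

```bash
python3 m.py
```

```text
M [-0.0712 -1.2411  0.0131] sd 0.0246 F [ 5.3   0.37 -6.58] yaw [-3.1415e+00  1.0000e-03 -3.0447e+00] tcp [0.4593 0.0708 0.0618] w 0.023919731904888372 q6 -1.5933869413297994 t 11.15
```

Call:
step_arm(plan=[{"dx": -0.002, "dy": 0, "dz": 0.004, "rx": 0, "ry": 0, "rz": 0, "claw": 0.8}, {"dx": 0, "dy": 0, "dz": 0, "rx": 0, "ry": 0, "rz": 0.05, "claw": 0.8}, {"dx": 0, "dy": 0, "dz": 0, "rx": 0, "ry": 0, "rz": 0.05, "claw": 0.8}, {"dx": 0, "dy": 0, "dz": 0, "rx": 0, "ry": 0, "rz": 0.05, "claw": 0.8}, {"dx": 0, "dy": 0, "dz": 0, "rx": 0, "ry": 0, "rz": 0.05, "claw": 0.8}, {"dx": 0, "dy": 0, "dz": 0, "rx": 0, "ry": 0, "rz": 0.05, "claw": 0.8}])

```text
time_s: 11.8
ee_pos: [0.4593, 0.0708, 0.0617]
eef_rot: [-3.142, 0.001, 2.843]
force: [1.6, -0.4, 1.2]
grip_width: 0.0236
grip_force: 39.9
```

```bash
python3 m.py
```

```text
M [-0.4378 -0.4062  0.1032] sd 0.0359 F [ 1.88 -1.23  3.29] yaw [3.1415e+00 6.0000e-04 2.8472e+00] tcp [0.4593 0.0708 0.0617] w 0.023539884510492704 q6 -1.202123635282146 t 12.15
```

Call:
step_arm(plan=[{"dx": 0, "dy": 0, "dz": 0, "rx": 0, "ry": 0, "rz": 0.06, "claw": 0.8}, {"dx": 0, "dy": 0, "dz": 0, "rx": 0, "ry": 0, "rz": 0.06, "claw": 0.8}, {"dx": 0, "dy": 0, "dz": 0, "rx": 0, "ry": 0, "rz": 0.06, "claw": 0.8}, {"dx": 0, "dy": 0, "dz": 0, "rx": 0, "ry": 0, "rz": 0.06, "claw": 0.8}, {"dx": 0, "dy": 0, "dz": 0, "rx": 0, "ry": 0, "rz": 0.06, "claw": 0.8}, {"dx": 0, "dy": 0, "dz": 0, "rx": 0, "ry": 0, "rz": 0.06, "claw": 0.8}, {"dx": 0, "dy": 0, "dz": 0, "rx": 0, "ry": 0, "rz": 0.06, "claw": 0.8}, {"dx": 0, "dy": 0, "dz": 0, "rx": 0, "ry": 0, "rz": 0.06, "claw": 0.8}])

```text
time_s: 13.0
ee_pos: [0.4592, 0.0708, 0.0617]
eef_rot: [3.142, 0.0, 2.089]
force: [-0.5, -1.7, 7.6]
grip_width: 0.0236
grip_force: 40.0
```

```bash
python3 m.py
```

```text
M [-0.5832  0.0328  0.0965] sd 0.0641 F [ 0.19 -1.84  7.28] yaw [3.1416e+00 2.0000e-04 2.0929e+00] tcp [0.4592 0.0708 0.0617] w 0.023621681488540318 q6 -0.44785009793719505 t 13.35
```

```bash
sed -i 's/range(8)/range(16)/' m.py
```

Call:
step_arm(plan=[{"dx": 0, "dy": 0, "dz": -0.003, "rx": 0, "ry": 0, "rz": 0.06, "claw": 0.8}, {"dx": 0, "dy": 0, "dz": 0, "rx": 0, "ry": 0, "rz": 0.06, "claw": 0.8}, {"dx": 0, "dy": 0, "dz": 0, "rx": 0, "ry": 0, "rz": 0.06, "claw": 0.8}, {"dx": 0, "dy": 0, "dz": 0, "rx": 0, "ry": 0, "rz": 0.06, "claw": 0.8}, {"dx": 0, "dy": 0, "dz": 0, "rx": 0, "ry": 0, "rz": 0.06, "claw": 0.8}])

```text
time_s: 13.9
ee_pos: [0.459, 0.0708, 0.0617]
eef_rot: [-3.141, 0.0, 1.618]
force: [1.4, -1.2, 2.8]
grip_width: 0.0235
grip_force: 40.0
```

```bash
python3 m.py;python3 r.py w5
```

```text
M [-0.4489  0.0278  0.0942] sd 0.0219 F [ 0.35 -2.    4.65] yaw [-3.1415  0.      1.6213] tcp [0.4591 0.0709 0.0617] w 0.02321495595378942 q6 0.023847831348737105 t 14.65
rail top y pct [-0.13   -0.1285 -0.1278] 10
board y [-0.1024  0.1069] x [-0.0682  0.0684]
knob ((459.1680603027344, 71.5487060546875), (48.010162353515625, 24.207382202148438), 3.1020925045013428)
```

Call:
step_arm(plan=[{"dx": 0, "dy": 0, "dz": 0, "rx": 0, "ry": 0, "rz": 0.04, "claw": 0.8}, {"dx": 0, "dy": 0, "dz": 0, "rx": 0, "ry": 0, "rz": 0.04, "claw": 0.8}, {"dx": 0, "dy": 0, "dz": 0, "rx": 0, "ry": 0, "rz": 0.04, "claw": 0.8}, {"dx": 0, "dy": 0, "dz": 0, "rx": 0, "ry": 0, "rz": 0.04, "claw": 0.8}])

```text
time_s: 15.15
ee_pos: [0.459, 0.0709, 0.0617]
eef_rot: [-3.141, 0.0, 1.367]
force: [-0.3, -2.4, 5.8]
grip_width: 0.0238
grip_force: 40.0
```

```bash
python3 m.py
```

```text
M [-0.3908  0.1558  0.1286] sd 0.0231 F [-0.18 -2.01  5.27] yaw [-3.1413  0.      1.3699] tcp [0.459  0.0709 0.0617] w 0.023477132373785604 q6 0.2751584773536942 t 15.9
```

Call:
step_arm(plan=[{"dx": 0, "dy": 0, "dz": 0, "rx": 0, "ry": 0, "rz": 0.03, "claw": 0.8}, {"dx": 0, "dy": 0, "dz": 0, "rx": 0, "ry": 0, "rz": 0.03, "claw": 0.8}, {"dx": 0, "dy": 0, "dz": 0, "rx": 0, "ry": 0, "rz": 0.03, "claw": 0.8}])

```text
time_s: 16.25
ee_pos: [0.459, 0.0709, 0.0617]
eef_rot: [-3.141, 0.0, 1.227]
force: [-0.4, -1.1, 6.5]
grip_width: 0.0234
grip_force: 40.0
```

```bash
python3 m.py
```

```text
M [-0.3148  0.1814  0.168 ] sd 0.0217 F [-0.24 -1.68  5.3 ] yaw [-3.1413  0.      1.2286] tcp [0.459  0.0709 0.0617] w 0.02370392114267846 q6 0.41648182882207163 t 17.0
```

Call:
step_arm(plan=[{"dx": 0, "dy": 0, "dz": 0, "rx": 0, "ry": 0, "rz": 0.03, "claw": 0.8}, {"dx": 0, "dy": 0, "dz": 0, "rx": 0, "ry": 0, "rz": 0.03, "claw": 0.8}])

```text
time_s: 17.25
ee_pos: [0.459, 0.0709, 0.0617]
eef_rot: [-3.141, 0.0, 1.133]
force: [-0.7, -2.3, 5.8]
grip_width: 0.0235
grip_force: 40.0
```

```bash
python3 m.py
```

```text
M [-0.2724  0.1998  0.1632] sd 0.0245 F [-0.33 -1.5   5.23] yaw [-3.1414  0.      1.1344] tcp [0.459  0.0709 0.0617] w 0.02346677275463226 q6 0.5107330698232566 t 18.0
```

Call:
step_arm(plan=[{"dx": 0, "dy": 0, "dz": 0, "rx": 0, "ry": 0, "rz": 0.03, "claw": 0.8}, {"dx": 0, "dy": 0, "dz": 0, "rx": 0, "ry": 0, "rz": 0.03, "claw": 0.8}])

```text
time_s: 18.25
ee_pos: [0.459, 0.071, 0.0617]
eef_rot: [-3.141, -0.0, 1.038]
force: [-0.7, -2.4, 5.8]
grip_width: 0.0237
grip_force: 40.0
```

```bash
python3 m.py
```

```text
M [-0.2305  0.2138  0.1609] sd 0.036 F [-0.12 -1.58  5.44] yaw [-3.1413  0.      1.0401] tcp [0.459  0.071  0.0617] w 0.023630797249123262 q6 0.6049978357743065 t 19.0
```

Call:
step_arm(plan=[{"dx": 0, "dy": 0, "dz": 0, "rx": 0, "ry": 0, "rz": 0.03, "claw": 0.8}, {"dx": 0, "dy": 0, "dz": 0, "rx": 0, "ry": 0, "rz": 0.03, "claw": 0.8}])

```text
time_s: 19.25
ee_pos: [0.459, 0.0709, 0.0617]
eef_rot: [-3.141, 0.0, 0.944]
force: [-0.9, -1.0, 6.1]
grip_width: 0.0237
grip_force: 40.0
```

```bash
python3 m.py
```

```text
M [-0.1796  0.2149  0.1864] sd 0.0297 F [-0.42 -1.41  5.43] yaw [-3.1413 -0.      0.9459] tcp [0.459  0.071  0.0617] w 0.023660920904662423 q6 0.6992089708843109 t 20.0
```

Call:
step_arm(plan=[{"dx": 0, "dy": 0, "dz": 0, "rx": 0, "ry": 0, "rz": 0.03, "claw": 0.8}, {"dx": 0, "dy": 0, "dz": 0, "rx": 0, "ry": 0, "rz": 0.02, "claw": 0.8}])

```text
time_s: 20.25
ee_pos: [0.459, 0.071, 0.0617]
eef_rot: [-3.141, 0.0, 0.866]
force: [-1.0, -1.1, 5.7]
grip_width: 0.0235
grip_force: 40.0
```

```bash
python3 m.py
```

```text
M [-0.1315  0.2167  0.1771] sd 0.0284 F [-0.71 -0.88  5.26] yaw [-3.1413  0.      0.8673] tcp [0.459  0.071  0.0617] w 0.023519718631059765 q6 0.7777702568793768 t 21.0
```

Call:
step_arm(plan=[{"dx": 0, "dy": 0, "dz": 0, "rx": 0, "ry": 0, "rz": 0.03, "claw": 0.8}, {"dx": 0, "dy": 0, "dz": 0, "rx": 0, "ry": 0, "rz": 0.03, "claw": 0.8}])

```text
time_s: 21.25
ee_pos: [0.459, 0.071, 0.0617]
eef_rot: [-3.141, 0.0, 0.771]
force: [-0.7, -0.7, 5.2]
grip_width: 0.0238
grip_force: 40.0
```

```bash
python3 m.py
```

```text
M [-0.0847  0.2274  0.1773] sd 0.0307 F [-0.67 -0.71  5.37] yaw [-3.1412e+00  1.0000e-04  7.7310e-01] tcp [0.459  0.071  0.0617] w 0.02375840037709054 q6 0.8720175346852478 t 22.0
```

Call:
step_arm(plan=[{"dx": 0, "dy": 0, "dz": 0, "rx": 0, "ry": 0, "rz": 0.03, "claw": 0.8}, {"dx": 0, "dy": 0, "dz": 0, "rx": 0, "ry": 0, "rz": 0.03, "claw": 0.8}])

```text
time_s: 22.25
ee_pos: [0.459, 0.071, 0.0617]
eef_rot: [-3.141, -0.0, 0.677]
force: [-0.7, -0.8, 4.1]
grip_width: 0.0237
grip_force: 40.0
```

```bash
python3 m.py; python3 - <<'E'
from h import *
c=viewer.camera("wrist");im=cv2.resize(c["img"][120:300,180:380],None,fx=3,fy=3,interpolation=cv2.INTER_CUBIC)
cv2.imwrite("pics/w6.png",im[:,:,::-1])
E
```

```text
M [-0.0474  0.2176  0.1895] sd 0.03 F [-0.42 -0.92  5.45] yaw [-3.1412  0.      0.6788] tcp [0.459  0.071  0.0617] w 0.023478314291716863 q6 0.9662701690289318 t 23.0
```

View pics/w6.png

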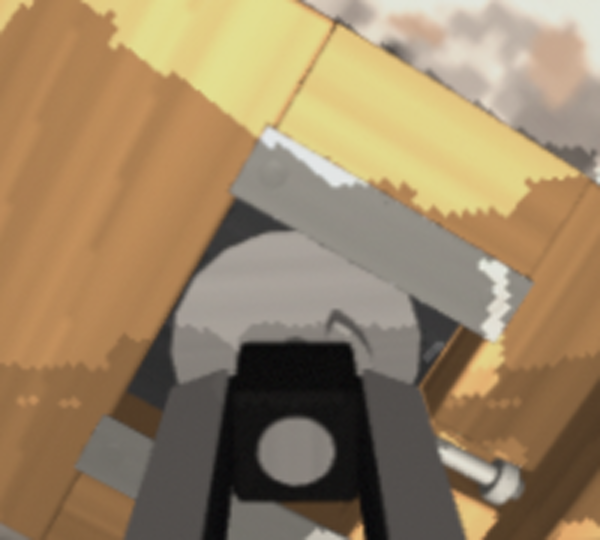

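The knob is square between the fingers, so it isn't slipping. I'll keep turning in small steps.

Call:
step_arm(plan=[{"dx": 0, "dy": 0, "dz": 0, "rx": 0, "ry": 0, "rz": 0.03, "claw": 0.8}, {"dx": 0, "dy": 0, "dz": 0, "rx": 0, "ry": 0, "rz": 0.02, "claw": 0.8}])

```text
time_s: 23.3
ee_pos: [0.459, 0.071, 0.0617]
eef_rot: [-3.141, 0.0, 0.599]
force: [-0.6, 0.1, 5.9]
grip_width: 0.0235
grip_force: 40.0
```

```bash
python3 m.py
```

```text
Traceback (most recent call last):
  File "m.py", line 4, in <module>
    o=telemetry.get_obs();a.append(o["moment"]);b.append(o["force"]);viewer.camera("wrist")
                                                                     ~~~~~~~~~~~~~^^^^^^^^^
ValueError: 200 camera calls are used up
```

Call:
step_arm(plan=[{"dx": 0, "dy": 0, "dz": 0, "rx": 0, "ry": 0, "rz": 0.03, "claw": 0.8}, {"dx": 0, "dy": 0, "dz": 0, "rx": 0, "ry": 0, "rz": 0.02, "claw": 0.8}])

```text
time_s: 23.6
ee_pos: [0.459, 0.0711, 0.0617]
eef_rot: [-3.141, 0.0, 0.52]
force: [-0.7, -0.8, 4.9]
grip_width: 0.0234
grip_force: 40.0
```

```bash
python3 m.py
```

```text
Traceback (most recent call last):
  File "m.py", line 4, in <module>
    o=telemetry.get_obs();a.append(o["moment"]);b.append(o["force"]);viewer.camera("wrist")
                                                                     ~~~~~~~~~~~~~^^^^^^^^^
ValueError: 200 camera calls are used up
```

The camera calls are used up. I'll average readings over idle rows instead, and check joint 6's torque too.

```bash
cat > k.py <<'E'
from station import telemetry
import numpy as np
o=telemetry.get_obs();print(o["time_s"],"Mz",round(o["moment"][2],4),"tau6",round(o["tau"][5],4),"q6",round(o["qpos"][5],5))
E
python3 k.py
```

```text
23.6 Mz 0.252 tau6 -0.2396 q6 1.12504
```

Call:
step_arm(plan=[{"dx": 0, "dy": 0, "dz": 0, "rx": 0, "ry": 0, "rz": 0, "claw": 0.8}])

```text
time_s: 23.7
ee_pos: [0.459, 0.0711, 0.0617]
eef_rot: [-3.141, -0.0, 0.521]
force: [-1.0, -0.4, 6.1]
grip_width: 0.0238
grip_force: 40.0
```

```bash
python3 k.py
```

```text
23.7 Mz 0.2413 tau6 0.7564 q6 1.12447
```

Call:
step_arm(plan=[{"dx": 0, "dy": 0, "dz": 0, "rx": 0, "ry": 0, "rz": 0, "claw": 0.8}])

```text
time_s: 23.8
ee_pos: [0.459, 0.0711, 0.0617]
eef_rot: [-3.141, -0.0, 0.522]
force: [-1.0, 0.0, 5.8]
grip_width: 0.0239
grip_force: 40.0
```

```bash
python3 k.py
```

```text
23.8 Mz 0.1813 tau6 0.2599 q6 1.1234
```

Call:
step_arm(plan=[{"dx": 0, "dy": 0, "dz": 0, "rx": 0, "ry": 0, "rz": 0, "claw": 0.8}])

```text
time_s: 23.9
ee_pos: [0.459, 0.071, 0.0617]
eef_rot: [-3.141, 0.0, 0.522]
force: [0.1, -0.1, 5.1]
grip_width: 0.0236
grip_force: 40.0
```

```bash
python3 k.py
```

```text
23.9 Mz 0.2106 tau6 0.209 q6 1.12329
```

Call:
step_arm(plan=[{"dx": 0, "dy": 0, "dz": 0, "rx": 0, "ry": 0, "rz": 0, "claw": 0.8}])

```text
time_s: 24.0
ee_pos: [0.459, 0.0711, 0.0617]
eef_rot: [-3.141, -0.0, 0.522]
force: [-1.3, -0.9, 4.4]
grip_width: 0.0236
grip_force: 40.0
```

```bash
python3 k.py
```

```text
24.0 Mz 0.2081 tau6 0.2064 q6 1.1233
```

Call:
step_arm(plan=[{"dx": 0, "dy": 0, "dz": 0, "rx": 0, "ry": 0, "rz": 0, "claw": 0.8}])

```text
time_s: 24.1
ee_pos: [0.459, 0.071, 0.0617]
eef_rot: [-3.141, 0.0, 0.522]
force: [-0.3, -0.2, 4.7]
grip_width: 0.0239
grip_force: 40.0
```

```bash
python3 k.py
```

```text
24.1 Mz 0.1557 tau6 0.2062 q6 1.12332
```

After settling, joint 6's torque is a clean signal at 0.206 N m. I'll go on in small steps with settling rows.

Call:
step_arm(plan=[{"dx": 0, "dy": 0, "dz": 0, "rx": 0, "ry": 0, "rz": 0.03, "claw": 0.8}, {"dx": 0, "dy": 0, "dz": 0, "rx": 0, "ry": 0, "rz": 0, "claw": 0.8}, {"dx": 0, "dy": 0, "dz": 0, "rx": 0, "ry": 0, "rz": 0, "claw": 0.8}, {"dx": 0, "dy": 0, "dz": 0, "rx": 0, "ry": 0, "rz": 0, "claw": 0.8}, {"dx": 0, "dy": 0, "dz": 0, "rx": 0, "ry": 0, "rz": 0, "claw": 0.8}, {"dx": 0, "dy": 0, "dz": 0, "rx": 0, "ry": 0, "rz": 0, "claw": 0.8}, {"dx": 0, "dy": 0, "dz": 0, "rx": 0, "ry": 0, "rz": 0, "claw": 0.8}])

```text
time_s: 24.8
ee_pos: [0.459, 0.0711, 0.0617]
eef_rot: [-3.141, -0.0, 0.475]
force: [0.1, -0.6, 5.8]
grip_width: 0.0234
grip_force: 40.0
```

```bash
python3 k.py
```

```text
24.8 Mz 0.2119 tau6 0.1961 q6 1.17045
```

Call:
step_arm(plan=[{"dx": 0, "dy": 0, "dz": 0, "rx": 0, "ry": 0, "rz": 0.03, "claw": 0.8}, {"dx": 0, "dy": 0, "dz": 0, "rx": 0, "ry": 0, "rz": 0, "claw": 0.8}, {"dx": 0, "dy": 0, "dz": 0, "rx": 0, "ry": 0, "rz": 0, "claw": 0.8}, {"dx": 0, "dy": 0, "dz": 0, "rx": 0, "ry": 0, "rz": 0, "claw": 0.8}, {"dx": 0, "dy": 0, "dz": 0, "rx": 0, "ry": 0, "rz": 0, "claw": 0.8}, {"dx": 0, "dy": 0, "dz": 0, "rx": 0, "ry": 0, "rz": 0, "claw": 0.8}, {"dx": 0, "dy": 0, "dz": 0, "rx": 0, "ry": 0, "rz": 0, "claw": 0.8}])

```text
time_s: 25.5
ee_pos: [0.459, 0.0711, 0.0617]
eef_rot: [-3.141, 0.0, 0.428]
force: [-0.7, -0.4, 4.5]
grip_width: 0.0237
grip_force: 40.0
```

```bash
python3 k.py
```

```text
25.5 Mz 0.1414 tau6 0.1976 q6 1.21754
```

Call:
step_arm(plan=[{"dx": 0, "dy": 0, "dz": 0, "rx": 0, "ry": 0, "rz": 0.03, "claw": 0.8}, {"dx": 0, "dy": 0, "dz": 0, "rx": 0, "ry": 0, "rz": 0, "claw": 0.8}, {"dx": 0, "dy": 0, "dz": 0, "rx": 0, "ry": 0, "rz": 0, "claw": 0.8}, {"dx": 0, "dy": 0, "dz": 0, "rx": 0, "ry": 0, "rz": 0, "claw": 0.8}, {"dx": 0, "dy": 0, "dz": 0, "rx": 0, "ry": 0, "rz": 0, "claw": 0.8}, {"dx": 0, "dy": 0, "dz": 0, "rx": 0, "ry": 0, "rz": 0, "claw": 0.8}, {"dx": 0, "dy": 0, "dz": 0, "rx": 0, "ry": 0, "rz": 0, "claw": 0.8}])

```text
time_s: 26.2
ee_pos: [0.459, 0.0711, 0.0617]
eef_rot: [-3.141, 0.0, 0.38]
force: [-0.5, 0.1, 4.6]
grip_width: 0.0237
grip_force: 40.0
```

```bash
python3 k.py
```

```text
26.2 Mz 0.2311 tau6 0.2066 q6 1.26469
```

Call:
step_arm(plan=[{"dx": 0, "dy": 0, "dz": 0, "rx": 0, "ry": 0, "rz": 0.03, "claw": 0.8}, {"dx": 0, "dy": 0, "dz": 0, "rx": 0, "ry": 0, "rz": 0, "claw": 0.8}, {"dx": 0, "dy": 0, "dz": 0, "rx": 0, "ry": 0, "rz": 0, "claw": 0.8}, {"dx": 0, "dy": 0, "dz": 0, "rx": 0, "ry": 0, "rz": 0, "claw": 0.8}, {"dx": 0, "dy": 0, "dz": 0, "rx": 0, "ry": 0, "rz": 0, "claw": 0.8}, {"dx": 0, "dy": 0, "dz": 0, "rx": 0, "ry": 0, "rz": 0, "claw": 0.8}, {"dx": 0, "dy": 0, "dz": 0, "rx": 0, "ry": 0, "rz": 0, "claw": 0.8}])

```text
time_s: 26.9
ee_pos: [0.459, 0.0711, 0.0617]
eef_rot: [-3.141, 0.0, 0.333]
force: [-0.3, 1.1, 5.1]
grip_width: 0.0238
grip_force: 40.0
```

```bash
python3 k.py
```

```text
26.9 Mz 0.1991 tau6 0.2105 q6 1.31181
```

Call:
step_arm(plan=[{"dx": 0, "dy": 0, "dz": 0, "rx": 0, "ry": 0, "rz": 0.03, "claw": 0.8}, {"dx": 0, "dy": 0, "dz": 0, "rx": 0, "ry": 0, "rz": 0, "claw": 0.8}, {"dx": 0, "dy": 0, "dz": 0, "rx": 0, "ry": 0, "rz": 0, "claw": 0.8}, {"dx": 0, "dy": 0, "dz": 0, "rx": 0, "ry": 0, "rz": 0, "claw": 0.8}, {"dx": 0, "dy": 0, "dz": 0, "rx": 0, "ry": 0, "rz": 0, "claw": 0.8}, {"dx": 0, "dy": 0, "dz": 0, "rx": 0, "ry": 0, "rz": 0, "claw": 0.8}, {"dx": 0, "dy": 0, "dz": 0, "rx": 0, "ry": 0, "rz": 0, "claw": 0.8}])

```text
time_s: 27.6
ee_pos: [0.459, 0.0711, 0.0617]
eef_rot: [-3.141, 0.0, 0.286]
force: [-1.2, -0.0, 4.4]
grip_width: 0.0238
grip_force: 40.0
```

```bash
python3 k.py
```

```text
27.6 Mz 0.2664 tau6 0.2084 q6 1.35895
```

Call:
step_arm(plan=[{"dx": 0, "dy": 0, "dz": 0, "rx": 0, "ry": 0, "rz": 0.03, "claw": 0.8}, {"dx": 0, "dy": 0, "dz": 0, "rx": 0, "ry": 0, "rz": 0, "claw": 0.8}, {"dx": 0, "dy": 0, "dz": 0, "rx": 0, "ry": 0, "rz": 0, "claw": 0.8}, {"dx": 0, "dy": 0, "dz": 0, "rx": 0, "ry": 0, "rz": 0, "claw": 0.8}, {"dx": 0, "dy": 0, "dz": 0, "rx": 0, "ry": 0, "rz": 0, "claw": 0.8}, {"dx": 0, "dy": 0, "dz": 0, "rx": 0, "ry": 0, "rz": 0, "claw": 0.8}, {"dx": 0, "dy": 0, "dz": 0, "rx": 0, "ry": 0, "rz": 0, "claw": 0.8}])

```text
time_s: 28.3
ee_pos: [0.459, 0.0711, 0.0617]
eef_rot: [-3.141, 0.0, 0.239]
force: [0.3, 0.7, 4.7]
grip_width: 0.0234
grip_force: 40.0
```

```bash
python3 k.py
```

```text
28.3 Mz 0.2486 tau6 0.2414 q6 1.40601
```

Call:
step_arm(plan=[{"dx": 0, "dy": 0, "dz": 0, "rx": 0, "ry": 0, "rz": 0.02, "claw": 0.8}, {"dx": 0, "dy": 0, "dz": 0, "rx": 0, "ry": 0, "rz": 0, "claw": 0.8}, {"dx": 0, "dy": 0, "dz": 0, "rx": 0, "ry": 0, "rz": 0, "claw": 0.8}, {"dx": 0, "dy": 0, "dz": 0, "rx": 0, "ry": 0, "rz": 0, "claw": 0.8}, {"dx": 0, "dy": 0, "dz": 0, "rx": 0, "ry": 0, "rz": 0, "claw": 0.8}, {"dx": 0, "dy": 0, "dz": 0, "rx": 0, "ry": 0, "rz": 0, "claw": 0.8}, {"dx": 0, "dy": 0, "dz": 0, "rx": 0, "ry": 0, "rz": 0, "claw": 0.8}])

```text
time_s: 29.0
ee_pos: [0.459, 0.0711, 0.0617]
eef_rot: [-3.141, 0.0, 0.208]
force: [-0.6, 0.7, 5.0]
grip_width: 0.0237
grip_force: 40.0
```

```bash
python3 k.py
```

```text
29.0 Mz 0.2672 tau6 0.2697 q6 1.43738
```

Call:
step_arm(plan=[{"dx": 0, "dy": 0, "dz": 0, "rx": 0, "ry": 0, "rz": 0, "claw": 0.8}, {"dx": 0, "dy": 0, "dz": 0, "rx": 0, "ry": 0, "rz": 0, "claw": 0.8}, {"dx": 0, "dy": 0, "dz": 0, "rx": 0, "ry": 0, "rz": 0, "claw": 0.8}])

```text
time_s: 29.3
ee_pos: [0.459, 0.0711, 0.0617]
eef_rot: [-3.141, -0.0, 0.208]
force: [0.1, 1.0, 5.1]
grip_width: 0.0235
grip_force: 40.0
```

```bash
python3 k.py
```

```text
29.3 Mz 0.2956 tau6 0.2697 q6 1.43742
```

Call:
step_arm(plan=[{"dx": 0, "dy": 0, "dz": 0, "rx": 0, "ry": 0, "rz": 0.02, "claw": 0.8}, {"dx": 0, "dy": 0, "dz": 0, "rx": 0, "ry": 0, "rz": 0, "claw": 0.8}, {"dx": 0, "dy": 0, "dz": 0, "rx": 0, "ry": 0, "rz": 0, "claw": 0.8}, {"dx": 0, "dy": 0, "dz": 0, "rx": 0, "ry": 0, "rz": 0, "claw": 0.8}, {"dx": 0, "dy": 0, "dz": 0, "rx": 0, "ry": 0, "rz": 0, "claw": 0.8}, {"dx": 0, "dy": 0, "dz": 0, "rx": 0, "ry": 0, "rz": 0, "claw": 0.8}, {"dx": 0, "dy": 0, "dz": 0, "rx": 0, "ry": 0, "rz": 0, "claw": 0.8}])

```text
time_s: 30.0
ee_pos: [0.459, 0.0711, 0.0617]
eef_rot: [-3.141, -0.0, 0.177]
force: [-1.0, -0.2, 5.6]
grip_width: 0.0237
grip_force: 40.0
```

```bash
python3 k.py
```

```text
30.0 Mz 0.2514 tau6 0.2528 q6 1.46838
```

Call:
step_arm(plan=[{"dx": 0, "dy": 0, "dz": 0, "rx": 0, "ry": 0, "rz": 0.03, "claw": 0.8}, {"dx": 0, "dy": 0, "dz": 0, "rx": 0, "ry": 0, "rz": 0, "claw": 0.8}, {"dx": 0, "dy": 0, "dz": 0, "rx": 0, "ry": 0, "rz": 0, "claw": 0.8}, {"dx": 0, "dy": 0, "dz": 0, "rx": 0, "ry": 0, "rz": 0, "claw": 0.8}, {"dx": 0, "dy": 0, "dz": 0, "rx": 0, "ry": 0, "rz": 0, "claw": 0.8}, {"dx": 0, "dy": 0, "dz": 0, "rx": 0, "ry": 0, "rz": 0, "claw": 0.8}, {"dx": 0, "dy": 0, "dz": 0, "rx": 0, "ry": 0, "rz": 0, "claw": 0.8}])

```text
time_s: 30.7
ee_pos: [0.459, 0.0711, 0.0617]
eef_rot: [-3.141, -0.0, 0.13]
force: [-0.9, 0.2, 5.0]
grip_width: 0.0238
grip_force: 40.0
```

```bash
python3 k.py
```

```text
30.7 Mz 0.274 tau6 0.2911 q6 1.51548
```

It's tight at about 0.28 N m. I'll unwind the sleeve twist, open and lift off.

Call:
step_arm(plan=[{"dx": 0, "dy": 0, "dz": 0, "rx": 0, "ry": 0, "rz": -0.03, "claw": 0.8}, {"dx": 0, "dy": 0, "dz": 0, "rx": 0, "ry": 0, "rz": -0.03, "claw": 0.8}, {"dx": 0, "dy": 0, "dz": 0, "rx": 0, "ry": 0, "rz": 0, "claw": 0.8}, {"dx": 0, "dy": 0, "dz": 0, "rx": 0, "ry": 0, "rz": 0, "claw": 0.5}, {"dx": 0, "dy": 0, "dz": 0, "rx": 0, "ry": 0, "rz": 0, "claw": 0.5}, {"dx": 0, "dy": 0, "dz": 0, "rx": 0, "ry": 0, "rz": 0, "claw": 0.5}, {"dx": 0, "dy": 0, "dz": 0, "rx": 0, "ry": 0, "rz": 0, "claw": 0.5}])

```text
time_s: 31.4
ee_pos: [0.459, 0.0709, 0.0615]
eef_rot: [-3.141, 0.0, 0.223]
force: [-0.3, -1.4, 0.7]
grip_width: 0.0467
grip_force: 0.0
```

Call:
step_arm(plan=[{"dx": 0, "dy": 0, "dz": -0.1, "rx": 0, "ry": 0, "rz": 0, "claw": 0.5}, {"dx": 0, "dy": 0, "dz": -0.3, "rx": 0, "ry": 0, "rz": 0, "claw": 0.5}, {"dx": 0, "dy": 0, "dz": -0.4, "rx": 0, "ry": 0, "rz": 0, "claw": 0.5}, {"dx": 0, "dy": 0, "dz": -0.4, "rx": 0, "ry": 0, "rz": 0, "claw": 0.5}, {"dx": 0, "dy": 0, "dz": 0, "rx": 0, "ry": 0, "rz": 0, "claw": 0.5}, {"dx": 0, "dy": 0, "dz": 0, "rx": 0, "ry": 0, "rz": 0, "claw": 0.5}, {"dx": 0, "dy": 0, "dz": 0, "rx": 0, "ry": 0, "rz": 0, "claw": 0.5}])

```text
time_s: 32.1
ee_pos: [0.4586, 0.0708, 0.1808]
eef_rot: [-3.141, 0.002, 0.223]
force: [1.0, 0.5, -0.3]
grip_width: 0.0469
grip_force: 0.0
```

```bash
python3 -c "
from station import hand_in;print(hand_in())"
```

```text
the job is handed in; nothing more can be done
None
```

I pushed the rail up to the seal, turned the cam clockwise about 3 rad until it felt tight at about 0.27–0.29 N m, let go of the knob and handed the job in at 32 s; the final bolt pull (about 15–23 N by my estimate) and rail gap were not checked by camera, because the camera calls ran out, and no verdict came back.

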